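Match the loose hinge leaf to the jamb leaf

TASK

Slide the cover of the plywood box fully open, leave it open, and lift out the steel hinge leaf that stands inside. Lower its single knuckle into the gap between the two knuckles on the wooden jamb block, leaf standing upright, until the three holes line up for the hinge pin. Finish while still gripping the leaf there: do not let go of it, and leave the other things on the table where they lie.

Things in the scene. Friction and masses are not known exactly. Their poses are not given: they have to be found in the camera images.
- hinge_box: Plywood box fixed to the table, 156 (x) x 110 (y) x 107 mm high; origin: centre of its underside, z up, cover opens to +x. Inside 140 mm (x) x 94 mm (y), floor at 6 mm. The leaf stands mid-floor, plate along y, its two ends in upright 12.5 mm wide grooves between ribs that stand 8.5 mm in from the side walls, up to 76 mm above the table. It lifts straight up.
- cover (a joint): Slide of the flat cover along the box's +x, in m: 0 shut, 0.136 fully open (it then sticks out over the far end); starts between 0 and 0.03; friction about 1.5 N, no spring, stays where it is left.
- cover_grip (a point): Middle of the wooden grip bar on the cover, 121 mm above the table, moves with the cover; axes as the box. The bar is 14 mm thick (x), 50 mm long (y), and stands 28 mm high on the cover, from 103 to 131 mm above the table.
- hinge_leaf: Loose upright steel hinge leaf, 0.2-0.4 kg: plate 10 mm thick (x), 90 long (y), 60 high (z = 14 to 74 mm) on a 32 mm long neck over one knuckle (tube along y, 22 mm outside, 12 mm hole, 32 mm long, ends chamfered). Origin: middle of the knuckle hole; z up the plate. Same after a half turn about z. In the box the origin is 17 mm, the plate top 91 mm above the table.
- jamb_block: Wooden block fixed to the table with the other leaf screwed on top and two knuckles (22 mm outside, 12 mm hole, 31 mm long) at its -x side, 37 mm apart, over a 90 degree vee groove; a 22 mm knuckle resting in the vee is in line with them. Origin: on the table below mid-gap; y along the hinge axis, z up. Block x = -24 to 94, y = -80 to 80 mm, 52 mm high, knuckle tops 66 mm.
- jamb_axis (a point): The point on the hinge axis midway between the two fixed knuckles, 54.5 mm above the table; axes as the jamb block. The middle of the loose knuckle's hole belongs here, with both y axes parallel (either way round).
- hinge_pin: Bystander: loose steel hinge pin 9 mm in diameter, 115 mm long, lying along its x.
- tape_measure: Bystander: tape measure, 39 x 78 x 71 mm, standing; origin at the centre of its underside.
- spare_star_knob: Bystander: black star knob, 44 x 43 x 46 mm; origin at the centre of its underside.
- sanding_block: Bystander: cork sanding block, 64 x 112 x 30 mm; origin at the centre of its underside.
- carpenter_pencil: Bystander: flat carpenter pencil, 11 x 181 x 8 mm, lying; origin at the centre of its underside.
- offcut_block_4: Bystander: wood offcut, 55 x 130 x 22 mm, lying; origin at the centre of its underside.
- screwdriver: Bystander: red-handled screwdriver, 32 x 205 x 32 mm, lying; origin at the centre of its underside.

How it is judged:
On the way, in this order (a step that is already met when the one before it is completed fails the run):
1. the cover is slid open (value of joint cover above 0.12 m), for 0.1 s.
2. the leaf is lifted clear of the box, in the fingers (height (world z) of hinge_leaf above 0.11 m and contact force between the fingers and hinge_leaf above 1 N), for 0.1 s.
At the end, for the whole second after the job is handed in: The leaf is still in the fingers (over 2 N), at rest; its hole within 3 mm of the hinge axis sideways and in height, within 4 mm of mid-gap along it, parallel within 0.07 rad, leaf upright within 0.17 rad; cover still open over 0.12 m (x of hinge_leaf in the frame of jamb_axis between -0.003 and 0.003 m and z of hinge_leaf in the frame of jamb_axis between -0.003 and 0.003 m and y of hinge_leaf in the frame of jamb_axis between -0.004 and 0.004 m and angle between the y axis of hinge_leaf and the y axis of jamb_axis, either way round below 0.07 rad and angle between hinge_leaf's own z axis and vertical below 0.17 rad and contact force between the fingers and hinge_leaf above 2 N and linear speed of hinge_leaf below 0.02 m/s and value of joint cover above 0.12 m); the arm keeps its last pose, push and grip.
It fails at once if a bystander is pushed more than 30 mm from its place (distance of any of hinge_pin, tape_measure, spare_star_knob, sanding_block, carpenter_pencil, offcut_block_4, screwdriver from where it was at the start of the episode above 0.03 m).
It also fails if it takes over 51 s, if anything falls off the work surface, if the arm or the gripper's body presses on something with over 40 N, if the wrist force passes 120 N, or if a joint passes its speed limit or range.

ROBOT

A 6-joint arm with a two-finger parallel gripper is mounted at the origin on the work surface; the furniture and walls round the work are solid. World frame = base frame: x ahead of the robot, y to its left, z up, the work surface at z = 0. Lengths are in m, angles in rad, forces in N, time in s.
With the tool pointing down it reaches from about 0.2 to 0.875 m from the base axis. Payload 3.4 kg.
Tool frame: the origin (TCP) lies between the finger pads; the fingertips stand 22 mm ahead of it and the grasp point (between the pads) lies 3 mm ahead of it (arm.tip_extent is the distance from the TCP to the fingertips, in m); z points along the fingers, y is the line along which they close (so a half turn about z gives the same grasp; the last joint's range is limited). The gripper opens to 94 mm and grips with 3 to 60 N. Pads are 16 mm wide; open, the fingers measure 119 mm over their backs; the gripper's body (75 mm by 177 mm) begins 78 mm behind the grasp point.
Start: joints at [1.017, 0.276, 1.505, -0, 1.361, -0.121], TCP at [0.241, 0.522, 0.227] pointing down, gripper open.
Joint ranges: [-2.89, 2.89], [-0.75, 2.08], [0.22, 2.7], [-1.18, 4.32], [0.11, 2.71], [-2.7, 2.7]. Speed limits (rad/s): [2.57, 2.57, 3.14, 3.14, 3.14, 3.14].

INTERFACE

Orientations are given as a unit quaternion [x, y, z, w].
In Python, from cell import status, snapshot, calibration, job, arm gives the robot as it stands.
- The arm moves only by the tool drive_tool, never from a script. Its argument "plan" is one flat list of numbers, 6 for each row, row after row: the shift along the tool's x, y, z in cm, then the turn, a rotation vector about the tool's x, y, z in rad. A call has 1 to 10 rows; each row shifts and turns the commanded pose from where the row before left it, along the tool's axes as they then stand; what a row does not reach is not made up. A row lasts 1/10 s, in which the tool goes at most 50 mm and 8.59 degrees, less where a joint would pass 70% of its speed; a pose out of reach is approached as far as the arm can. A call with a gripper value outside its range is refused whole. "jaw" is the closure, from 0 (fully open) to 1 (shut), set as the call begins (left out, the last holds). The fingers move at their own pace and stop on an object; the grip force is fixed at half the most. Time passes only in rows, so rows that do not move let the fingers close. It gives the time, the measured TCP pose, the force, the opening and the grip force at its end, in the units of the state.
- status.get_state(): the state, without advancing time (a new reading comes with each control period).
- snapshot(name): name is "scene" or "top"; returns (picture, depth): 480x640x3 uint8, blue, green, red; 480x640 float32, m along the optical axis (not along the pixel's ray), 0 where there is no reading.
- calibration(name): a dict with "intrinsics" (3x3 intrinsics, pixels), "extrinsics" (4x4, takes a point from camera to world coordinates). Camera axes: x right, y down, z forward; pixel columns grow to the right and rows downward; lengths in m; the calibration is good to about 2 mm. A picture is of the moment at which its call begins. calibration takes no time and is no camera call.
- job.finish_job(): hands the job in; it is judged then, once.
The state is a dict: "t": time; "joints": joint angles; "joint_velocities": joint speeds; "tau": joint torques, N m; "ee_pos": TCP position; "tool_rot": TCP orientation; "force": force on the tool from outside, world axes, zero at the start; "moment": the same for the moment, N m; "gripper_width": finger opening in m; "finger_force": force on a finger pad.
Only numpy, scipy, OpenCV 4.12 (cv2) and the standard library are available. Lean on these libraries where they do the work, as an engineer would, in place of code of your own. Each camera call takes 0.05 s, during which the arm holds its last target. There are 200 camera calls.

## Working session

There is one attempt and no reset: what is moved stays moved. The work goes in short steps, Python scripts to look and compute and a tool call to move; the robot and the scene stay as the last step left them, time stands still between calls to the robot, and variables do not carry over. Pictures are saved under pics/ and viewed, at most 10 in all, crops included, and the job is handed in when it is done.

Besides the shell and the picture viewer there is one more tool, called as a command line: name --argument value ..., lists and objects as JSON in quotes. drive_tool: Moves the arm, as the interface text tells. Its arguments: {"type":"object","properties":{"plan":{"type":"array"},"jaw":{"type":"number"}},"required":["plan"]}

```bash
ls; mkdir -p pics
cat > h.py <<'E'
import numpy as np, cv2
from cell import status, snapshot, calibration, job, arm
def grab(n):
    p,d=snapshot(n); c=calibration(n); return p,d,np.array(c["intrinsics"]),np.array(c["extrinsics"])
def cloud(d,K,T):
    v,u=np.mgrid[:480,:640]; z=d
    P=np.stack([(u-K[0,2])/K[0,0]*z,(v-K[1,2])/K[1,1]*z,z],-1)@T[:3,:3].T+T[:3,3]
    P[d<=0]=np.nan; return P
E
python3 - <<'E'
from h import *
for n in("top","scene"):
    p,d,K,T=grab(n); cv2.imwrite(f"pics/{n}0.png",p); np.save(f"{n}0.npy",cloud(d,K,T)); print(T.round(3).tolist(),K.round(1).tolist())
print(status.get_state())
E
```

```text
pics
[[-0.02, -0.988, 0.153, 0.326], [-1.0, 0.019, -0.008, 0.035], [0.005, -0.153, -0.988, 1.693], [0.0, 0.0, 0.0, 1.0]] [[619.0, 0.0, 318.1], [0.0, 619.0, 234.2], [0.0, 0.0, 1.0]]
[[0.902, -0.235, 0.362, 0.165], [-0.431, -0.489, 0.758, -0.809], [-0.002, -0.84, -0.542, 0.688], [0.0, 0.0, 0.0, 1.0]] [[447.4, 0.0, 328.4], [0.0, 447.4, 238.2], [0.0, 0.0, 1.0]]
{'t': 0.1, 'joints': array([ 1.01698540e+00,  2.76502165e-01,  1.50597447e+00, -6.38158124e-06,
        1.36074300e+00, -1.21001679e-01]), 'joint_velocities': array([-0.00072031, -0.00177807, -0.00299161, -0.00149056, -0.0021092 ,
        0.00042266]), 'tau': array([ 2.45389863e-03, -4.05452514e+01, -2.37779027e+01,  7.05462252e-02,
        2.98428617e-02, -3.72558065e-05]), 'ee_pos': array([0.24092227, 0.52156606, 0.22672089]), 'tool_rot': array([ 2.14718778e-01,  9.76675578e-01, -7.68657328e-04, -2.66354814e-04]), 'force': array([-0.24260963,  0.88968283, -0.0415624 ]), 'moment': array([-0.01828223,  0.00438553, -0.02918382]), 'finger_force': 0.0, 'gripper_width': 0.09386029626025615}
```

View pics/top0.png

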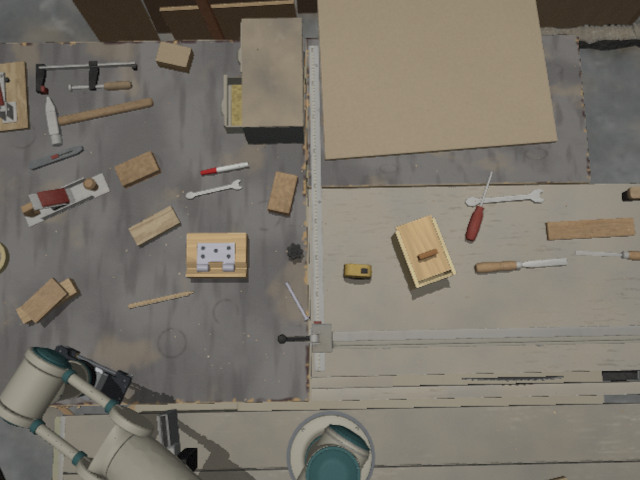

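View pics/scene0.png

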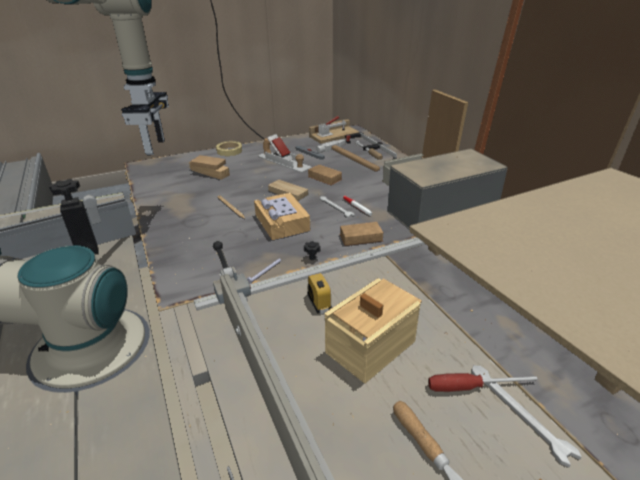

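The box is at about (425,252) in the top view with its grip bar at (428,254). The jamb is at (217,255), with its knuckles on the lower (−x) side. I'll enlarge both and fit rectangles.

Run:
```python
from h import *
p=cv2.imread("pics/top0.png"); P=np.load("top0.npy")
a=cv2.resize(p[205:300,380:470],None,fx=4.4,fy=6*.733,interpolation=cv2.INTER_CUBIC)
b=cv2.resize(p[220:295,175:260],None,fx=4.4,fy=4.4,interpolation=cv2.INTER_CUBIC)
H=max(a.shape[0],b.shape[0]); 
c=np.zeros((H,a.shape[1]+b.shape[1],3),np.uint8); c[:a.shape[0],:a.shape[1]]=a; c[:b.shape[0],a.shape[1]:]=b
cv2.imwrite("pics/crop.png",c); print(a.shape,b.shape)
def fit(r,zlo,zhi,nm):
    Q=P[r[0]:r[1],r[2]:r[3]]; m=(Q[...,2]>zlo)&(Q[...,2]<zhi); q=Q[m]
    R=cv2.minAreaRect((q[:,:2]*1000).astype(np.float32)); print(nm,len(q),np.array(R[0]).round(1),np.array(R[1]).round(1),R[2],'z',np.median(q[:,2]).round(4))
    print(cv2.boxPoints(R).round(0).tolist())
B=(205,300,380,470)
fit(B,.095,.14,'box top'); fit(B,.12,.14,'bar'); fit(B,.09,.112,'rim'); fit(B,.1005,.1055,'cover103')
J=(220,295,175,260)
fit(J,.045,.075,'jamb'); fit(J,.058,.075,'knuck')
for nm,(u,v) in dict(board=(430,80),table=(380,310),fence=(450,340),clamp=(320,335),tape=(357,271),wood=(600,229),drawer=(270,70),vert=(318,150),tableL=(200,320),knob=(294,252),floor2=(450,240)).items(): print(nm,P[v,u].round(3))
```

```text
(418, 396, 3) (330, 374, 3)
box top 2532 [ 524.8 -253.1] [167.3 112.3] 18.47080421447754 z 0.1032
[[428.0, -226.0], [463.0, -333.0], [622.0, -280.0], [586.0, -173.0]]
bar 113 [ 512.7 -256.7] [14.1 51.7] 18.20539093017578 z 0.1289
[[498.0, -234.0], [514.0, -284.0], [528.0, -279.0], [511.0, -230.0]]
rim 2499 [ 524.7 -253.1] [167.3 112.6] 18.32074737548828 z 0.1026
[[428.0, -226.0], [463.0, -333.0], [622.0, -280.0], [586.0, -173.0]]
cover103 1124 [ 524.6 -253.2] [166.8 111.3] 18.454133987426758 z 0.103
[[428.0, -227.0], [463.0, -332.0], [621.0, -280.0], [586.0, -174.0]]
jamb 2405 [530.9 294.4] [160.6 118.6] 89.07623291015625 z 0.0537
[[470.0, 215.0], [589.0, 213.0], [591.0, 374.0], [473.0, 376.0]]
knuck 525 [532.1 292.6] [152.7 112.6] 88.7217788696289 z 0.0607
[[474.0, 218.0], [587.0, 215.0], [590.0, 368.0], [477.0, 370.0]]
board [ 0.996 -0.293  0.086]
table [ 0.377 -0.143 -0.002]
fence [ 0.295 -0.309  0.094]
clamp [0.314 0.022 0.044]
tape [ 0.479 -0.079  0.064]
wood [ 0.585 -0.754  0.017]
drawer [1.003 0.14  0.154]
vert [0.826 0.017 0.012]
tableL [ 0.36   0.346 -0.003]
knob [0.535 0.087 0.041]
floor2 [ 0.565 -0.343  0.003]
```

View pics/crop.png

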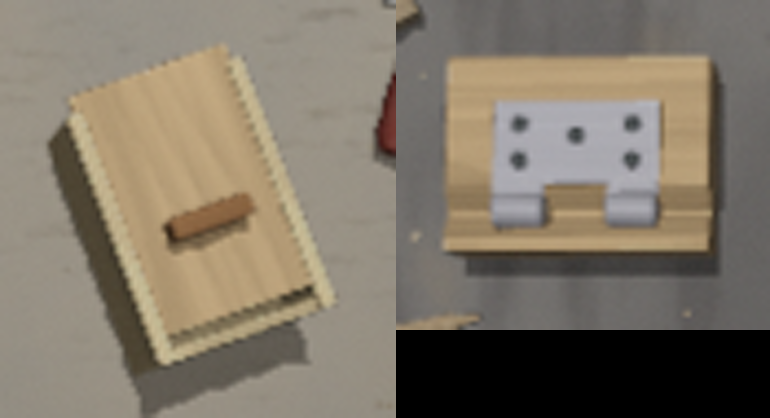

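Measurements agree with the given sizes:
- **Box:** yaw is about 18.4° and the cover is already roughly 11 mm open.
- **Bar:** it sits at (0.513, −0.257).
- **Jamb:** the origin is about (0.496, 0.295) with yaw about −1°.

Next I'll turn the tool so its y lies along the box x, then cross over to the box.

drive_tool --plan '[0, 0, -0.8, 0, 0, 0.136, 0, 0, -0.8, 0, 0, 0.136, 0, 0, -0.7, 0, 0, 0.136, 0, 0, 0, 0, 0, 0.136, 0, 0, 0, 0, 0, 0.136, 0, 0, 0, 0, 0, 0.137, -3, 0, 0, 0, 0, 0, -4, 0, 0, 0, 0, 0, -4, 0, 0, 0, 0, 0, -4, 0, 0, 0, 0, 0]' --jaw 0.3

```text
t: 1.1
ee_pos: [0.2885, 0.3781, 0.25]
tool_rot: [0.585, 0.811, -0.0, 0.0]
force: [-0.0, 1.0, 0.1]
gripper_width: 0.066
finger_force: 0.0
```

drive_tool --plan '[-4, 0, 0, 0, 0, 0, -4, 0, 0, 0, 0, 0, -4, 0, 0, 0, 0, 0, -4, 0, 0, 0, 0, 0, -4, 0, 0, 0, 0, 0, -4, 0, 0, 0, 0, 0, -4, 0, 0, 0, 0, 0, -4, 0, 0, 0, 0, 0, -4, 0, 0, 0, 0, 0, -4, 0, 0, 0, 0, 0]'

```text
t: 2.1
ee_pos: [0.4147, -0.0015, 0.2503]
tool_rot: [0.585, 0.811, 0.0, -0.0]
force: [-0.5, -0.0, -0.4]
gripper_width: 0.0658
finger_force: 0.0
```

drive_tool --plan '[-4, 0.3, 0, 0, 0, 0, -4, 0.3, 0, 0, 0, 0, -4, 0.3, 0, 0, 0, 0, -4, 0.3, 0, 0, 0, 0, -4, 0, 0, 0, 0, 0, -4, 0, 0, 0, 0, 0, -3, 0, 0, 0, 0, 0, 0, 0, 0, 0, 0, 0, 0, 0, 0, 0, 0, 0]'

```text
t: 3.0
ee_pos: [0.5108, -0.2524, 0.2496]
tool_rot: [0.585, 0.811, 0.0, -0.001]
force: [-0.4, 0.0, -0.8]
gripper_width: 0.0659
finger_force: 0.0
```

drive_tool --plan '[-0.5, 0, 3, 0, 0, 0, 0, 0, 3, 0, 0, 0, 0, 0, 3, 0, 0, 0, 0, 0, 2, 0, 0, 0, 0, 0, 1.1, 0, 0, 0, 0, 0, 0, 0, 0, 0]'

```text
t: 3.6
ee_pos: [0.5118, -0.2554, 0.1283]
tool_rot: [0.585, 0.811, 0.0, -0.002]
force: [-0.8, 0.5, 0.2]
gripper_width: 0.0656
finger_force: 0.0
```

drive_tool --plan '[0, 0, 0, 0, 0, 0, 0, 0, 0, 0, 0, 0, 0, 0, 0, 0, 0, 0, 0, 0, 0, 0, 0, 0, 0, 0, 0, 0, 0, 0]' --jaw 1

```text
t: 4.1
ee_pos: [0.5131, -0.2572, 0.1299]
tool_rot: [0.585, 0.811, 0.0, 0.0]
force: [0.4, -0.7, -0.3]
gripper_width: 0.0292
finger_force: 0.0
```

drive_tool --plan '[0, 0, 0, 0, 0, 0, 0, 0, 0, 0, 0, 0, 0, 0, 0, 0, 0, 0, 0, 0, 0, 0, 0, 0]'

```text
t: 4.5
ee_pos: [0.5132, -0.257, 0.1296]
tool_rot: [0.585, 0.811, 0.0, 0.0]
force: [0.9, 0.8, 0.2]
gripper_width: 0.0139
finger_force: 30.0
```

drive_tool --plan '[0, 1, 0, 0, 0, 0, 0, 1.5, 0, 0, 0, 0, 0, 1.5, 0, 0, 0, 0, 0, 1.5, 0, 0, 0, 0, 0, 1.5, 0, 0, 0, 0, 0, 1.5, 0, 0, 0, 0, 0, 1.5, 0, 0, 0, 0, 0, 1.2, 0, 0, 0, 0, 0, 0.5, 0, 0, 0, 0, 0, 0, 0, 0, 0, 0]'

```text
t: 5.5
ee_pos: [0.6257, -0.2196, 0.1296]
tool_rot: [0.585, 0.811, 0.001, 0.001]
force: [1.1, 1.4, 2.2]
gripper_width: 0.0141
finger_force: 30.0
```

drive_tool --plan '[0, 0.2, 0, 0, 0, 0, 0, 0.2, 0, 0, 0, 0, 0, 0, 0, 0, 0, 0]'

```text
t: 5.8
ee_pos: [0.6274, -0.219, 0.1295]
tool_rot: [0.585, 0.811, 0.0, -0.0]
force: [0.3, 0.1, 3.3]
gripper_width: 0.0136
finger_force: 30.0
```

drive_tool --plan '[0, 0.2, 0, 0, 0, 0, 0, 0, 0, 0, 0, 0]'

```text
t: 6.0
ee_pos: [0.6295, -0.2183, 0.1296]
tool_rot: [0.585, 0.811, 0.0, -0.0]
force: [-0.7, -0.7, 2.7]
gripper_width: 0.0136
finger_force: 30.0
```

drive_tool --plan '[0, 0.2, 0, 0, 0, 0, 0, 0, 0, 0, 0, 0]'

```text
t: 6.2
ee_pos: [0.6311, -0.2178, 0.1295]
tool_rot: [0.585, 0.811, -0.0, -0.0]
force: [-2.8, -1.4, 4.2]
gripper_width: 0.0135
finger_force: 30.0
```

drive_tool --plan '[0, 0.2, 0, 0, 0, 0, 0, 0, 0, 0, 0, 0]'

```text
t: 6.4
ee_pos: [0.6312, -0.2177, 0.1296]
tool_rot: [0.585, 0.811, -0.002, -0.002]
force: [-6.5, -3.2, 5.4]
gripper_width: 0.0137
finger_force: 30.0
```

drive_tool --plan '[0, 0.2, 0, 0, 0, 0, 0, 0, 0, 0, 0, 0]'

```text
t: 6.6
ee_pos: [0.6313, -0.2177, 0.1295]
tool_rot: [0.585, 0.811, -0.003, -0.003]
force: [-9.5, -4.7, 8.3]
gripper_width: 0.0136
finger_force: 30.1
```

drive_tool --plan '[0, -0.4, 0, 0, 0, 0, 0, 0, 0, 0, 0, 0, 0, 0, 0, 0, 0, 0, 0, 0, 0, 0, 0, 0, 0, 0, -3, 0, 0, 0, 0, 0, -4, 0, 0, 0, 4, 0, -4, 0, 0, 0, 5, 0, -1, 0, 0, 0, 4, 0, 0, 0, 0, 0]' --jaw 0.4

```text
t: 7.5
ee_pos: [0.5932, -0.098, 0.2472]
tool_rot: [0.585, 0.811, 0.002, 0.002]
force: [0.7, 0.5, -0.2]
gripper_width: 0.0565
finger_force: 0.0
```

Run:
```python
from h import *
p,d,K,T=grab("top"); P=cloud(d,K,T); np.save("top1.npy",P)
b=cv2.resize(p[180:310,370:480],None,fx=4.5,fy=4.5,interpolation=cv2.INTER_CUBIC); cv2.imwrite("pics/box1.png",b)
print(status.get_state()["ee_pos"])
Q=P[205:300,380:470]; z=Q[...,2]
# box frame about estimate
o=np.array([.5195,-.2549]); a=np.radians(18.4); R=np.array([[np.cos(a),np.sin(a)],[-np.sin(a),np.cos(a)]])
L=(Q[...,:2]-o)@R.T
m=(z>.08)&(z<.097)&(abs(L[...,1])<.047)&(abs(L[...,0])<.04)
q=L[m]*1000; print("leaf top",len(q),q.min(0),q.max(0),np.median(q,0),np.median(z[m]))
if len(q)>20: print(cv2.minAreaRect(q.astype(np.float32)))
m=(z>.097)&(z<.115); q=Q[m][:,:2]; 
l=L[m]*1000; print("rim y range",l.min(0),l.max(0))
```

```text
[ 0.58983099 -0.0915751   0.24651432]
leaf top 152 [-39.22924469 -46.91800716] [38.36989658 42.34639824] [-0.25323271 -7.73545075] 0.08904474941485185
((-0.415313720703125, -2.2832794189453125), (89.25674438476562, 77.59883117675781), 89.98131561279297)
rim y range [-78.18359503 -56.19846359] [143.69954459  56.16345169]
```

View pics/box1.png

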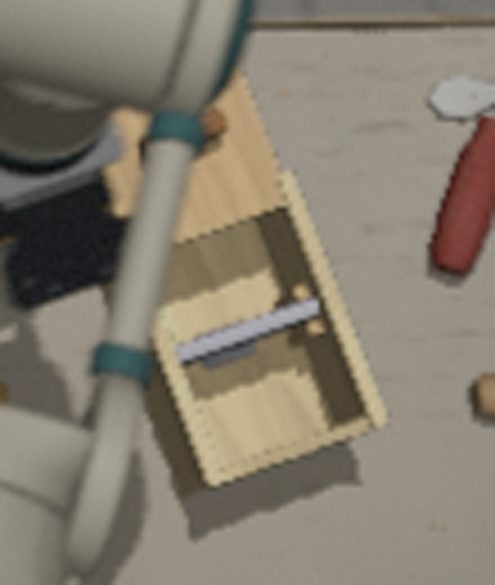

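The cover is fully open, and the plate runs across the box from (180,352) to (318,305) in the crop. That puts it at box-frame x≈0, as expected. Next I'll move above it.

drive_tool --plan '[-3, -3, 0, 0, 0, 0, -3, -3, 0, 0, 0, 0, -3, -3, 0, 0, 0, 0, -3, -2.8, 0, 0, 0, 0, -1.3, 0, 0, 0, 0, 0, 0, 0, 0, 0, 0, 0, 0, 0, 0, 0, 0, 0]'

```text
t: 8.25
ee_pos: [0.5228, -0.2623, 0.2443]
tool_rot: [0.585, 0.811, 0.001, -0.0]
force: [1.0, -0.7, -0.1]
gripper_width: 0.0565
finger_force: 0.0
```

drive_tool --plan '[0.8, -0.1, 2, 0, 0, 0, 0, 0, 3, 0, 0, 0, 0, 0, 3, 0, 0, 0, 0, 0, 2, 0, 0, 0, 0, 0, 2, 0, 0, 0, 0, 0, 2, 0, 0, 0, 0, 0, 1.5, 0, 0, 0, 0, 0, 1.4, 0, 0, 0, 0, 0, 0, 0, 0, 0, 0, 0, 0, 0, 0, 0]'

```text
t: 9.25
ee_pos: [0.5194, -0.2545, 0.0757]
tool_rot: [0.584, 0.812, 0.0, -0.0]
force: [-0.5, -0.1, 0.0]
gripper_width: 0.0563
finger_force: 0.0
```

drive_tool --plan '[0, 0, 0, 0, 0, 0, 0, 0, 0, 0, 0, 0, 0, 0, 0, 0, 0, 0, 0, 0, 0, 0, 0, 0, 0, 0, 0, 0, 0, 0, 0, 0, 0, 0, 0, 0, 0, 0, 0, 0, 0, 0, 0, 0, 0, 0, 0, 0, 0, 0, 0, 0, 0, 0, 0, 0, 0, 0, 0, 0]' --jaw 1

```text
t: 10.25
ee_pos: [0.52, -0.2556, 0.0757]
tool_rot: [0.585, 0.811, 0.001, 0.001]
force: [4.5, 1.9, -1.0]
gripper_width: 0.0098
finger_force: 30.0
```

drive_tool --plan '[0, 0.1, -0.5, 0, 0, 0, 0, 0, -1.5, 0, 0, 0, 0, 0, -2, 0, 0, 0, 0, 0, -2, 0, 0, 0, 0, 0, -2, 0, 0, 0, 0, 0, -2, 0, 0, 0, 0, 0, -2, 0, 0, 0, 0, 0, -2, 0, 0, 0, 0, 0, -2, 0, 0, 0, 0, 0, 0, 0, 0, 0]'

```text
t: 11.25
ee_pos: [0.5196, -0.2565, 0.2377]
tool_rot: [0.585, 0.811, -0.001, 0.001]
force: [0.8, 0.4, -2.9]
gripper_width: 0.0099
finger_force: 30.0
```

Run:
```python
from h import *
o=np.array([.4959,.2950]); a=np.radians(-1.0); R=np.array([[np.cos(a),np.sin(a)],[-np.sin(a),np.cos(a)]])
for n in("top0","scene0"):
    P=np.load(n+".npy"); L=(P[...,:2]-o)@R.T*1000; z=P[...,2]*1000
    for s in(-1,1):
        m=(z>55)&(z<75)&(abs(L[...,0])<17)&(L[...,1]*s>8)&(L[...,1]*s<60); q=L[m]; 
        t=m&(z>np.percentile(z[m],60)); print(n,s,len(q),q.min(0).round(1),q.max(0).round(1),'ridge',L[t].mean(0).round(1),z[m].max().round(1))
    m=(z>45)&(z<58)&(abs(L[...,1])<95)&(L[...,0]>-40)&(L[...,0]<110)
    q=L[m]; print(' block',cv2.minAreaRect(q.astype(np.float32)),np.percentile(q,[.5,99.5],axis=0).round(1).tolist())
```

```text
top0 -1 118 [-14.9 -59.6] [17.  -9.4] ridge [  1.1 -34.4] 71.8
top0 1 126 [-14.6  12. ] [16.9 59.3] ridge [ 0.9 33.5] 71.4
 block ((34.96790313720703, -0.01604461669921875), (118.56352996826172, 160.62063598632812), 0.07623805105686188) [[-22.3, -79.5], [93.9, 79.1]]
scene0 -1 56 [ -7.7 -53.2] [ 16.7 -21.8] ridge [  3.4 -37.6] 66.8
scene0 1 49 [-6.9 10.7] [15.6 47.6] ridge [ 2.8 29.1] 66.1
 block ((38.58928680419922, -5.708229064941406), (118.72062683105469, 168.6325225830078), 0.3616028428077698) [[-20.4, -84.4], [96.8, 75.7]]
```

drive_tool --plan '[0, 0, 0, 0, 0, 0.113, 0, 0, 0, 0, 0, 0.113, 0, 0, 0, 0, 0, 0.113, 1, -0.3, 0, 0, 0, 0, 2, -0.3, 0, 0, 0, 0, 3, -0.3, 0, 0, 0, 0, 4, -0.3, 0, 0, 0, 0, 4, -0.3, 0, 0, 0, 0, 4, -0.3, 0, 0, 0, 0, 4, -0.3, 0, 0, 0, 0]'

```text
t: 12.25
ee_pos: [0.5007, -0.0321, 0.2352]
tool_rot: [0.713, 0.702, -0.0, -0.001]
force: [0.2, 0.0, -2.9]
gripper_width: 0.0098
finger_force: 30.0
```

drive_tool --plan '[4, -0.3, 0, 0, 0, 0, 4, -0.3, 0, 0, 0, 0, 4, -0.3, 0, 0, 0, 0, 4, -0.3, 0, 0, 0, 0, 4, 0, 0, 0, 0, 0, 4, 0, 0, 0, 0, 0, 4, 0, 0, 0, 0, 0, 3, 0, 0, 0, 0, 0, 1.5, 0, 0, 0, 0, 0, 0.6, 0, 0, 0, 0, 0]'

```text
t: 13.25
ee_pos: [0.495, 0.2974, 0.2351]
tool_rot: [0.712, 0.702, -0.001, -0.0]
force: [-0.4, -0.6, -2.7]
gripper_width: 0.0098
finger_force: 30.0
```

drive_tool --plan '[0, 0, 2, 0, 0, 0, 0, 0, 2, 0, 0, 0, 0, 0, 2, 0, 0, 0, 0, 0, 1.5, 0, 0, 0, 0, 0, 1, 0, 0, 0, 0, 0, 0, 0, 0, 0, 0, 0, 0, 0, 0, 0, 0, 0, 0, 0, 0, 0]'

```text
t: 14.05
ee_pos: [0.4973, 0.2961, 0.1517]
tool_rot: [0.713, 0.701, 0.001, 0.0]
force: [0.4, -0.1, -2.9]
gripper_width: 0.0099
finger_force: 30.0
```

Run:
```python
from h import *
print({k:np.round(status.get_state()[k],4) for k in("ee_pos","tool_rot","force","gripper_width")})
p,d,K,T=grab("scene"); np.save("scene1.npy",cloud(d,K,T)); cv2.imwrite("pics/s1.png",cv2.resize(p[140:245,230:330],None,fx=5.5,fy=5.5,interpolation=cv2.INTER_CUBIC))
# where camera sees predicted points
o=np.array([.4959,.295]);Ti=np.linalg.inv(T)
for x,y,z in[(-11,18.5,54.5),(-11,-18.5,54.5),(0,16,87),(0,-16,87)]:
    q=Ti@[o[0]+x/1e3,o[1]+y/1e3,z/1e3,1]; u=K@q[:3]; u=u[:2]/u[2]; print((x,y,z),((u-[230,140])*5.5).round(0))
```

```text
{'ee_pos': array([0.4973, 0.2961, 0.1517]), 'tool_rot': array([7.135e-01, 7.007e-01, 9.000e-04, 4.000e-04]), 'force': array([ 0.4045, -0.1094, -2.9167]), 'gripper_width': np.float64(0.0099)}
(-11, 18.5, 54.5) [176. 367.]
(-11, -18.5, 54.5) [199. 398.]
(0, 16, 87) [193. 311.]
(0, -16, 87) [213. 337.]
```

View pics/s1.png

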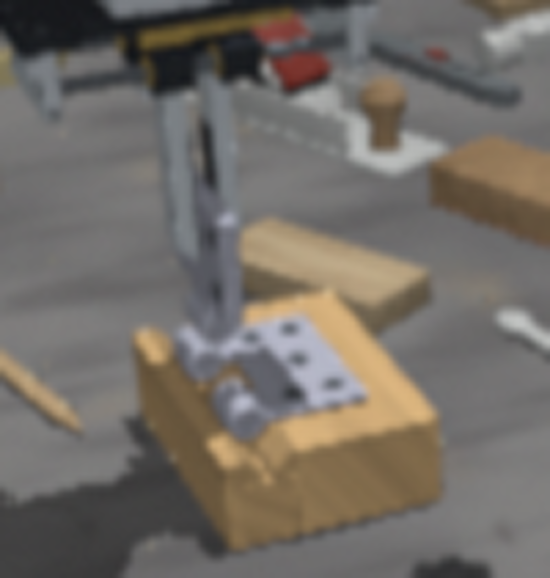

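The view shows the leaf hanging over the gap, with fixed knuckles at about (200,355) and (240,410). I'll compare leaf and jamb in this camera to cancel its bias.

Run:
```python
from h import *
o=np.array([.4959,.2950]); a=np.radians(-1.0); R=np.array([[np.cos(a),np.sin(a)],[-np.sin(a),np.cos(a)]])
print("tcp",((np.array([.4973,.2961])-o)@R.T*1000).round(1))
P=np.load("scene1.npy"); L=(P[...,:2]-o)@R.T*1000; z=P[...,2]*1000
def st(nm,m):
    q=L[m]; print(nm,len(q),'x',np.percentile(q[:,0],[2,50,98]).round(1),'y',np.percentile(q[:,1],[2,50,98]).round(1),'z',np.percentile(z[m],[2,50,98]).round(1))
near=(abs(L[...,0])<25)&(abs(L[...,1])<60)
for lo in range(66,170,8): 
    m=near&(z>lo)&(z<lo+8)
    if m.sum(): st(lo,m)
print('block')
B=(L[...,0]>-40)&(L[...,0]<115)&(abs(L[...,1])<100)
for lo in(10,20,30,40): st(lo,B&(z>lo)&(z<lo+10))
st('top',B&(z>49)&(z<55))
st('plate',(abs(L[...,1])<70)&(L[...,0]>20)&(L[...,0]<80)&(z>54)&(z<62))
```

```text
tcp [1.4 1.1]
66 2 x [0.2 0.6 0.9] y [-30.7   1.6  33.9] z [66.2 66.4 66.7]
74 1 x [2.3 2.3 2.3] y [-11.4 -11.4 -11.4] z [81.9 81.9 81.9]
82 16 x [-6.6  4.3  8.8] y [-21.4 -12.1  13. ] z [83.3 87.4 89.9]
90 16 x [-7.5 -5.   6.5] y [-21.4 -15.1   7.5] z [90.2 94.2 97.4]
98 17 x [-5.8 -2.6  1.2] y [-18.   -8.6   9.1] z [ 98.  101.4 105.5]
106 27 x [-2.7 -0.6  7.5] y [-47.7 -29.5  33.7] z [106.9 111.  113.9]
114 26 x [-2.6 -1.3  5.9] y [-48.3 -18.7  26.3] z [114.6 118.4 121.5]
122 18 x [-2.  -1.2  5.3] y [-46.3 -40.5  -7.1] z [122.2 126.2 129.6]
130 25 x [-9.4 -1.6  6.4] y [-49.7 -35.7  -9. ] z [130.6 134.8 137.7]
138 38 x [-13.8  -1.7  18.9] y [-47.9 -14.7   7.4] z [138.3 142.3 145.3]
146 41 x [-14.   -2.5  18.9] y [-47.3 -13.7   5.9] z [146.3 150.3 153.9]
154 42 x [-13.7  -1.5  20. ] y [-47.2 -12.1   0.5] z [154.4 158.6 161.9]
162 63 x [-14.    3.3  17.7] y [-47.2 -10.9  10.5] z [162.2 165.6 169.6]
block
10 156 x [-20.9  19.3  93. ] y [-85.2 -80.7  61.8] z [10.2 14.8 19.7]
20 154 x [-20.8  14.5  93.7] y [-87.  -80.9  57.8] z [20.5 25.  29.4]
30 183 x [-21.1   9.1  93.1] y [-85.2 -80.4  59.5] z [30.2 35.7 39.7]
40 335 x [-20.6   7.7  93.7] y [-84.9 -55.7  72.9] z [40.2 47.6 49.9]
top 569 x [-18.7  54.3  95.7] y [-83.1 -29.8  72.6] z [49.3 51.5 54.8]
plate 270 x [22.5 46.  68.7] y [-53.4  -7.6  44.4] z [54.1 56.4 59.1]
```

Both cameras put the leaf about 2 mm too far in +y and 1.4 mm in +x. I'll correct that and lower it gently.

drive_tool --plan '[-0.2, -0.14, 0, 0, 0, 0, 0, 0, 0.7, 0, 0, 0, 0, 0, 0.7, 0, 0, 0, 0, 0, 0, 0, 0, 0]'

```text
t: 14.5
ee_pos: [0.4942, 0.2937, 0.1352]
tool_rot: [0.713, 0.701, -0.001, -0.001]
force: [0.5, 0.1, -3.4]
gripper_width: 0.0097
finger_force: 30.0
```

drive_tool --plan '[0, 0, 0.3, 0, 0, 0, 0, 0, 0.2, 0, 0, 0, 0, 0, 0, 0, 0, 0]'

```text
t: 14.8
ee_pos: [0.4951, 0.294, 0.1313]
tool_rot: [0.713, 0.701, -0.0, -0.0]
force: [-0.6, -0.5, -2.9]
gripper_width: 0.01
finger_force: 30.0
```

drive_tool --plan '[0, 0, 0.3, 0, 0, 0, 0, 0, 0.2, 0, 0, 0, 0, 0, 0, 0, 0, 0]'

```text
t: 15.1
ee_pos: [0.495, 0.294, 0.1263]
tool_rot: [0.713, 0.701, -0.0, -0.0]
force: [-0.4, -0.9, -2.9]
gripper_width: 0.0098
finger_force: 30.0
```

drive_tool --plan '[0, 0, 0.3, 0, 0, 0, 0, 0, 0.2, 0, 0, 0, 0, 0, 0, 0, 0, 0]'

```text
t: 15.4
ee_pos: [0.4949, 0.294, 0.1212]
tool_rot: [0.713, 0.701, -0.0, -0.0]
force: [-0.6, 0.7, -4.0]
gripper_width: 0.0097
finger_force: 30.0
```

drive_tool --plan '[0, 0, 0.2, 0, 0, 0, 0, 0, 0.2, 0, 0, 0, 0, 0, 0, 0, 0, 0]'

```text
t: 15.7
ee_pos: [0.495, 0.294, 0.1173]
tool_rot: [0.713, 0.701, -0.0, -0.0]
force: [-0.1, -0.1, -3.4]
gripper_width: 0.0099
finger_force: 30.0
```

drive_tool --plan '[0, 0, 0.2, 0, 0, 0, 0, 0, 0, 0, 0, 0]'

```text
t: 15.9
ee_pos: [0.4953, 0.2941, 0.1155]
tool_rot: [0.713, 0.701, 0.0, 0.0]
force: [-0.2, -0.2, -2.5]
gripper_width: 0.0095
finger_force: 30.0
```

drive_tool --plan '[0, 0, 0.1, 0, 0, 0, 0, 0, 0, 0, 0, 0]'

```text
t: 16.1
ee_pos: [0.4958, 0.2942, 0.1149]
tool_rot: [0.713, 0.701, 0.001, 0.0]
force: [1.1, -0.5, -2.5]
gripper_width: 0.0096
finger_force: 30.0
```

drive_tool --plan '[0, 0, 0.1, 0, 0, 0, 0, 0, 0, 0, 0, 0]'

```text
t: 16.3
ee_pos: [0.4963, 0.2943, 0.1143]
tool_rot: [0.713, 0.701, 0.001, 0.001]
force: [2.4, -0.7, -0.8]
gripper_width: 0.0096
finger_force: 30.0
```

drive_tool --plan '[0, 0, 0.1, 0, 0, 0, 0, 0, 0, 0, 0, 0]'

```text
t: 16.5
ee_pos: [0.4969, 0.2944, 0.1137]
tool_rot: [0.713, 0.701, 0.002, 0.001]
force: [3.9, 0.6, 2.9]
gripper_width: 0.01
finger_force: 30.0
```

The knuckle is sliding in on the −x vee flank, so I'll ease it +x and continue down.

drive_tool --plan '[0, 0.2, 0, 0, 0, 0, 0, 0, 0, 0, 0, 0]'

```text
t: 16.7
ee_pos: [0.4977, 0.2943, 0.113]
tool_rot: [0.713, 0.701, 0.001, 0.0]
force: [2.1, -0.2, 4.0]
gripper_width: 0.0098
finger_force: 30.0
```

drive_tool --plan '[0, 0, 0.1, 0, 0, 0, 0, 0, 0, 0, 0, 0]'

```text
t: 16.9
ee_pos: [0.4977, 0.2943, 0.113]
tool_rot: [0.713, 0.701, 0.001, 0.0]
force: [1.2, -0.4, 10.3]
gripper_width: 0.01
finger_force: 30.0
```

drive_tool --plan '[0, 0, 0.1, 0, 0, 0, 0, 0, 0, 0, 0, 0]'

```text
t: 17.1
ee_pos: [0.4976, 0.2943, 0.113]
tool_rot: [0.713, 0.701, 0.001, 0.0]
force: [-0.4, -0.9, 14.9]
gripper_width: 0.0097
finger_force: 30.0
```

The leaf is seated at z = 0.113 (expected 0.1132), held centred by the vee. One last check of the fit and the cover.

Run:
```python
from h import *
p,d,K,T=grab("scene"); cv2.imwrite("pics/s2.png",np.hstack([cv2.resize(p[150:250,240:320],None,fx=5,fy=5,interpolation=cv2.INTER_CUBIC),cv2.resize(p[235:385,310:430],None,fx=3,fy=3.3334)[:500]]))
```

```text
(no output)
```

View pics/s2.png

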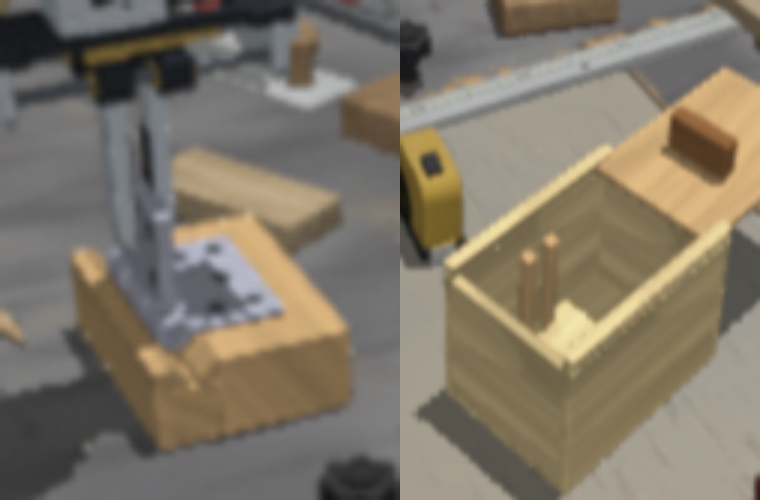

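The leaf stands upright in line with the fixed knuckles at about (165,320), and the cover is open with the box empty. Handing in.

```bash
python3 -c "
from cell import job
print(job.finish_job())"
```

```text
the job is handed in; nothing more can be done
None
```

I handed the job in with the box cover fully open and the hinge leaf seated upright between the jamb knuckles, still gripped at 30 N; the hand-in returned no verdict.

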